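# Mix the red-capped sample on the vortex mixer

## Robot

A 6-joint arm with a two-finger parallel gripper is mounted at the origin on the work surface. World frame = base frame: x ahead of the robot, y to its left, z up, the work surface at z = 0. Lengths are in m, angles in rad, forces in N, time in s.
With the tool pointing down it reaches from about 0.25 to 0.775 m from the base axis. Payload 4 kg.
Tool frame: the origin (TCP) lies at the very end of the fingers, on their centre line; the grasp point (between the pads) lies 19 mm behind it; z points along the fingers, y is the line along which they close (so a half turn about z gives the same grasp; the last joint's range is limited). The gripper opens to 94 mm and grips with 3 to 60 N. Pads are 16 mm wide; open, the fingers measure 119 mm over their backs; the gripper's body (75 mm by 177 mm) begins 78 mm behind the grasp point.
Start: joints at [1.016, 0.087, 1.371, -0, 1.684, -0.103], TCP at [0.24, 0.495, 0.206] pointing down, gripper open.
Joint ranges: [-3.1, 3.1], [-0.76, 2.03], [0.27, 2.55], [-1.08, 4.22], [0.17, 2.65], [-2.57, 2.57]. Speed limits (rad/s): [2.79, 2.79, 3.14, 3.14, 3.14, 3.14].

## Interface

Orientations are given as a unit quaternion [w, x, y, z].
In Python, from workcell import manip gives the robot as it stands. The module is installed in compiled form; this text tells all that it offers.
- The arm moves only by the tool play_rows, never from a script. Its argument "moves" is a list of rows, each an object of numbers: "x", "y", "z": the shift along the tool's x, y, z in m; "turn": the turn about the tool's z in degrees. A call has 1 to 5 rows; each row is the pose to reach, as a shift and turn from the pose commanded when the call began, along the tool's axes at that moment; what a row does not reach only later rows make up. A row lasts 1/12 s, in which the tool goes at most 41.7 mm and 7.16 degrees, less where a joint would pass 70% of its speed; a pose out of reach is approached as far as the arm can. A call with a gripper value outside its range is refused whole. "hand" is the finger opening in m, from 0 to 0.094, set as the call begins (left out, the last holds). The fingers move at their own pace and stop on an object; the grip force is fixed at half the most. Time passes only in rows, so rows that repeat a pose let the fingers close. It gives the time, the measured TCP pose, the force, the opening and the grip force at its end, in the units of the state.
- manip.get_obs(): the state, without advancing time (a new reading comes with each control period).
- manip.get_image(name): name is "scene" or "top"; returns the picture (480x640x3 uint8, red, green, blue); there is no depth.
- manip.calibration(name): a dict with "fx", "fy", "cx", "cy" (pixels), "origin" and "orientation" of the camera in the world. Camera axes: x right, y down, z forward; pixel columns grow to the right and rows downward; lengths in m; the calibration is good to about 2 mm. A picture is of the moment at which its call begins. calibration takes no time and is no camera call.
- manip.sign_off(): hands the job in; it is judged then, once.
Trained networks look in the newest picture that a camera, given by its name, has taken for a name from the list of things; names that differ only in an ending like _2 or _b are one class to them, and where a whole thing is asked for, a point or a joint stands for the part that bears it (a point fixed in the world has none). Each returns a list of dicts, best first, with "conf" (0 to 1); they miss things now and then, are a little off and sometimes report something else, mostly with a low value. They report only what shows in the picture. A call takes as long as a camera call. They do not tell look-alikes from the thing itself.
- manip.search_frame(camera, target): "position" ([x, y, z] in m, in the coordinates of the camera as it stood for that picture, good to about 4 mm: the middle of the surface that is visible of it).
- manip.outline_of(camera, target): "pixels" (480x640 bool, what is visible of it).
- manip.spot_point(camera, target): "position" ([x, y, z] in m, in the coordinates of the camera as it stood for that picture, good to about 4 mm: a listed point, or the origin of a listed thing).
The state is a dict: "time": time; "joint_pos": joint angles; "dq": joint speeds; "joint_efforts": joint torques, N m; "position": TCP position; "orientation": TCP orientation; "wrist_force": force on the tool from outside, world axes, zero at the start; "torque": the same for the moment, N m; "finger_gap": opening from 0.0 (shut) to 1.0 (fully open); "gripper_force": force on a finger pad.
Only numpy, scipy, OpenCV 4.12 (cv2) and the standard library are available. Lean on these libraries where they do the work, as an engineer would, in place of code of your own. Each camera call takes 0.05 s, during which the arm holds its last target. There are 200 camera calls.

## Task

Take the red-capped sample tube out of the mint-green rack and mix it on the touch vortex mixer: hold it upright in the rubber cup and press it straight down, keeping the cup fully depressed for about three seconds. Then lower the tube gently into a free well of the aluminium cooling block, right down to the bottom, and let go; keep it upright throughout and leave everything else in its place.

Things in the scene. Friction and masses are not known exactly. Their poses are not given: they have to be found in the camera images.
- tube_red: Sample to mix: closed round rigid tube, white body, label with red band, red screw cap (top 18 mm). 28 mm diameter over body and cap, 92 mm tall; lowest 12 mm taper to a flat foot 16 mm wide. 30 to 65 g. Origin: centre of the foot's underside, z up. Starts upright in one of the rack's four holes (which one varies), foot 5 mm above the bench, top 39 mm clear of the rack.
- rack: Fixed mint-green three-tier tube rack, 190 mm (x) by 52 mm (y), 58 mm high. Four 31 mm holes in a row along its x at -66, -22, +22 and +66 mm, each with a tube standing on its floor (5 mm above the bench). Origin: centre of its underside. Each tube's +y and -y sides are free; the neighbours stand along x, 16 mm apart.
- mixer: Fixed touch vortex mixer: white housing 145 mm (x) by 110 mm (y), 88 mm high, sloping black panel on its -x side, black rubber cup on a sprung shaft on top. Origin: centre of its underside. It mixes only while the cup is fully pressed down; it is already switched to touch operation.
- mixer_seat (a point): Centre of the flat inner floor of the mixer's rubber cup, where the tube's foot is pressed; 109 mm above the bench with the cup up, moves down with the cup. The cup is 42 mm across outside; inside about 34 mm wide at its rim (13 mm above this point), about 20 mm at the floor.
- mixer_cup (a joint): How far the mixer's cup is pressed straight down, in m: 0 up, 0.006 fully depressed on a rigid stop. Springs back by itself. The spring resists with about 3 N at first and 8 N at full depth; past that the force rises steeply on the stop.
- block: Fixed aluminium cooling block in a grey jacket, 158 mm (x) by 68 mm (y), 60 mm high. Three round blind wells, 31 mm diameter, 50 mm deep (floor 10 mm above the bench), in a row along its x at -44, 0 and +44 mm. Origin: centre of its underside. A tube in a well stands with its top 42 mm clear of the block.
- block_well0 (a point): Centre of the mouth of the block's well at -44 mm, 60 mm above the bench. Always taken by the green-capped tube.
- block_well1 (a point): Centre of the mouth of the block's middle well, 60 mm above the bench. Free.
- block_well2 (a point): Centre of the mouth of the block's well at +44 mm, 60 mm above the bench. Free.
- tube_blue: The same tube as tube_red (28 mm across, 92 mm tall, origin at the centre of its foot) with a blue cap and band, in the rack. Not to be moved.
- tube_white: The same tube as tube_red (28 mm across, 92 mm tall, origin at the centre of its foot) with a white cap and band, in the rack. Not to be moved.
- tube_yellow: The same tube as tube_red (28 mm across, 92 mm tall, origin at the centre of its foot) with a yellow cap and band, in the rack. Not to be moved.
- tube_green: The same tube as tube_red (28 mm across, 92 mm tall, origin at the centre of its foot) with a green cap and band, in the cooling block. Not to be moved.
- vial: Small white vial with a blue cap, 22 mm across, 48 mm tall, standing loose on the bench. Origin at the centre of its underside. Not to be moved.
- pen: White and black marker pen, 130 mm long, 13 mm thick, lying along its x. Not to be moved.
Not all that is in view belongs to the job. Leave any purple look-alike of the block alone.

How it is judged:
On the way, in this order (a step that is already met when the one before it is completed fails the run):
1. the red-capped tube is lifted clear of the rack (its foot more than 75 mm above the bench) (height (world z) of tube_red above 0.075 m), for 0.1 s.
2. the red-capped tube stands in the mixer's cup (foot within 8 mm of its centre), within 0.2 rad of upright, and presses it down by more than 5 of its 6 mm, for 2.5 s without a break (value of joint mixer_cup above 0.005 m and distance between tube_red and mixer_seat below 0.008 m and angle between tube_red's own z axis and vertical below 0.2 rad and contact force between tube_red and mixer above 1 N), for 2.5 s.
At the end, for the whole second after the job is handed in: The red-capped tube stands released and at rest on the bottom of one of the two free wells of the cooling block (foot within 6 mm of the well's axis and less than 4 mm above its floor, within 0.1 rad of upright), and the mixer's cup has sprung back up ((horizontal distance between tube_red and block_well1 below 0.006 m or horizontal distance between tube_red and block_well2 below 0.006 m) and z of tube_red in the frame of block between 0.006 and 0.014 m and angle between tube_red's own z axis and vertical below 0.1 rad and linear speed of tube_red below 0.02 m/s and value of joint mixer_cup below 0.0015 m); the robot touches nothing.
It fails at once if another tube is moved by more than 15 mm (distance of any of tube_blue, tube_white, tube_yellow, tube_green from where it was at the start of the episode above 0.015 m).
It fails at once if the vial or the pen is moved by more than 25 mm (distance of any of vial, pen from where it was at the start of the episode above 0.025 m).
It fails at once if the red-capped tube is tipped by more than 0.6 rad (angle between tube_red's own z axis and vertical above 0.6 rad).
It fails at once if the red-capped tube is dropped or rammed into the block (faster than 0.5 m/s within a well) ((horizontal distance between tube_red and block_well1 below 0.02 m or horizontal distance between tube_red and block_well2 below 0.02 m) and z of tube_red in the frame of block below 0.055 m and linear speed of tube_red above 0.5 m/s).
It also fails if it takes over 56 s, if anything falls off the work surface, if the arm or the gripper's body presses on something with over 40 N, if the wrist force passes 120 N, or if a joint passes its speed limit or range.

## Working session

There is one attempt and no reset: what is moved stays moved. The work goes in short steps, Python scripts to look and compute and a tool call to move; the robot and the scene stay as the last step left them, time stands still between calls to the robot, and variables do not carry over. Pictures are saved under pics/ and viewed, at most 10 in all, crops included, and the job is handed in when it is done.

Besides the shell and the picture viewer there is one more tool, called after "Request:" in YAML: its name, and indented under it one key for each argument. play_rows: Moves the arm, as the interface text tells. Its arguments: {"type":"object","properties":{"moves":{"type":"array"},"hand":{"type":"number"}},"required":["moves"]}

```bash
mkdir -p pics; cat > h.py <<'E'
from workcell import manip
import numpy as np, cv2
from scipy.spatial.transform import Rotation as R
def rot(q): return R.from_quat([q[1],q[2],q[3],q[0]]).as_matrix()
def world(cam,p):
    c=manip.calibration(cam); return rot(c["orientation"])@np.array(p)+np.array(c["origin"])
def spots(cam,t,n=3):
    return [(round(d["conf"],2),np.round(world(cam,d["position"]),4)) for d in manip.spot_point(cam,t)[:n]]
def pix(cam,P):
    c=manip.calibration(cam); q=rot(c["orientation"]).T@(np.array(P)-np.array(c["origin"]))
    return c["fx"]*q[0]/q[2]+c["cx"],c["fy"]*q[1]/q[2]+c["cy"]
def ray(cam,u,v,z):
    c=manip.calibration(cam); d=rot(c["orientation"])@np.array([(u-c["cx"])/c["fx"],(v-c["cy"])/c["fy"],1]); o=np.array(c["origin"])
    return o+d*(z-o[2])/d[2]
def save(cam,name):
    im=manip.get_image(cam); cv2.imwrite("pics/"+name,im[:,:,::-1]); return im
E
python3 - <<'E'
from h import *
for c in("scene","top"):
    save(c,c+"0.png"); print(c,manip.calibration(c))
    for t in("tube_red","rack","mixer","mixer_seat","block","block_well1","block_well2","tube_green"): print(t,spots(c,t))
o=manip.get_obs();print(o)
E
```

```text
scene {'fx': 508.07329370855007, 'fy': 508.07329370855007, 'cx': 315.5010196805017, 'cy': 244.29852733649673, 'origin': array([1.00508877, 0.51968875, 0.78075413]), 'orientation': array([-0.15376254,  0.37678392,  0.84244201, -0.35310398])}
tube_red []
rack [(0.71, array([ 0.5411, -0.2816,  0.0028]))]
mixer []
mixer_seat [(0.8, array([ 0.5613, -0.0054,  0.1104]))]
block [(0.68, array([0.5313, 0.2647, 0.0022])), (0.57, array([0.4764, 0.4437, 0.0074]))]
block_well1 [(0.93, array([0.5201, 0.4464, 0.0616])), (0.87, array([0.5734, 0.255 , 0.0622])), (0.84, array([0.4346, 0.4422, 0.0586]))]
block_well2 [(0.93, array([0.5201, 0.4464, 0.0616])), (0.87, array([0.5734, 0.255 , 0.0622])), (0.84, array([0.4346, 0.4422, 0.0586]))]
tube_green [(0.85, array([0.4902, 0.2707, 0.0111]))]
top {'fx': 461.46947268961156, 'fy': 461.46947268961156, 'cx': 313.00747564437216, 'cy': 240.8493429857512, 'origin': array([0.4622815 , 0.05528579, 0.93955657]), 'orientation': array([-0.03454755,  0.71263133, -0.7003445 ,  0.02192355])}
tube_red [(0.79, array([ 0.6124, -0.2783,  0.0026]))]
rack [(0.69, array([ 0.546
[... 544 characters left out ...]
{'time': 0.9, 'joint_pos': array([ 1.01587757e+00,  8.71987820e-02,  1.37068500e+00, -2.93442106e-09,
        1.68364784e+00, -1.03115097e-01]), 'dq': array([ 0.00054726,  0.00071537,  0.00080456,  0.00066542,  0.0010137 ,
       -0.00021558]), 'joint_efforts': array([-9.84015023e-04, -3.40038621e+01, -3.02602243e+01,  7.18410197e-02,
        2.35745148e-02, -8.00987863e-06]), 'position': array([0.24013956, 0.49481445, 0.20551416]), 'orientation': array([9.86136899e-06, 2.23985370e-01, 9.74592506e-01, 2.88783063e-05]), 'wrist_force': array([-0.16135885, -0.97615055, -0.29797553]), 'torque': array([-0.00019809,  0.01974921, -0.00216648]), 'gripper_force': 0.0, 'finger_gap': 0.997609008927655}
```

View pics/scene0.png

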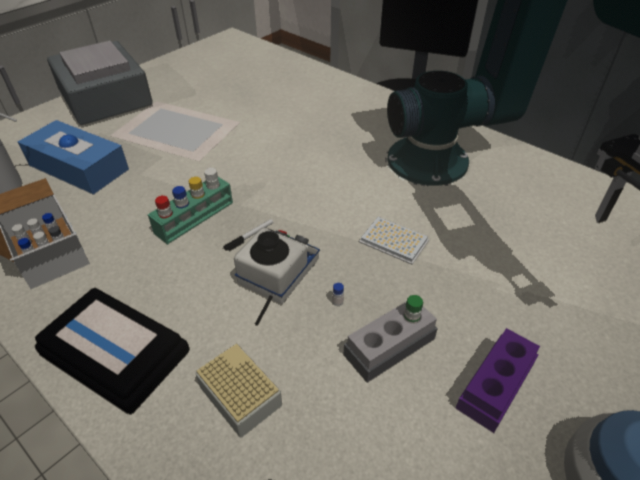

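View pics/top0.png

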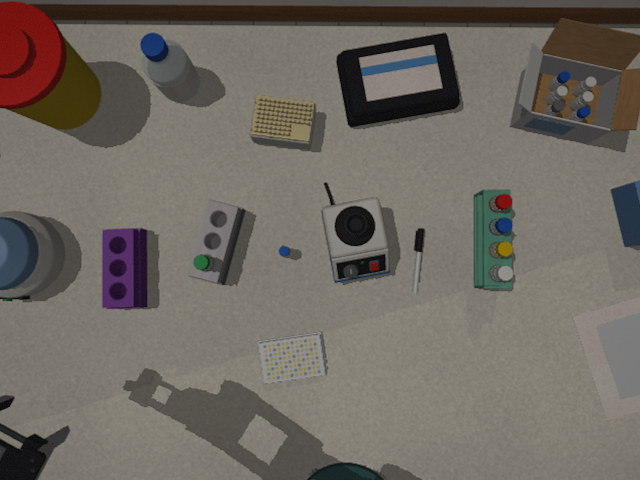

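The red-capped tube is the far one in the green rack, at scene (163,203) and top (503,202). The other red things are the mixer's button, top (374,267), and the big lid, top (15,50). Neither is a cap in the rack. For the block, the grey one at scene (390,335), top (216,241), holds the green tube and so fits. The purple one at top (125,268) is the look-alike. Next I confirm this in a crop and refine the positions.

```bash
cat > m.py <<'E'
from h import *
from scipy.optimize import least_squares
ims={c:cv2.imread(f"pics/{c}0.png") for c in("scene","top")}
a=np.linspace(0,2*np.pi,60)
def hullc(cam,p,r,h0,h1):
    P=[pix(cam,[p[0]+r*np.cos(t),p[1]+r*np.sin(t),p[2]+h]) for t in a for h in(h0,h1)]
    m=cv2.moments(cv2.convexHull(np.float32(P)));return np.array([m['m10'],m['m01']])/m['m00']
def near(mask,uv):
    n,l,s,c=cv2.connectedComponentsWithStats(mask.astype(np.uint8))
    i=1+np.argmin([np.hypot(*(c[k]-uv))+(1000 if s[k,4]<25 else 0) for k in range(1,n)]);return c[i],s[i]
def fit(name,masks,seed,r,h0,h1):
    c={k:near(masks[k],pix(k,seed))[0] for k in masks}
    for k in masks: print(name,k,np.round(c[k],1),near(masks[k],pix(k,seed))[1])
    s=least_squares(lambda p:np.concatenate([hullc(k,p,r,h0,h1)-c[k] for k in c]),seed)
    print(name,np.round(s.x,4),"res px",np.round(s.fun,2))
hsv={k:cv2.cvtColor(v,cv2.COLOR_BGR2HSV) for k,v in ims.items()}
red={k:((v[...,0]<8)|(v[...,0]>172))&(v[...,1]>140)&(v[...,2]>60) for k,v in hsv.items()}
fit("redcap top",red,[.612,-.278,.097],.014,-.018,0)
grn={k:(v[...,0]>45)&(v[...,0]<80)&(v[...,1]>140)&(v[...,2]>40) for k,v in hsv.items()}
fit("greencap top",grn,[.4886,.2764,.102],.014,-.018,0)
for i,s in((1,[.53,.264,.06]),(2,[.573,.253,.06])):
    for th in(85,100):
        fit(f"well{i} th{th}",{k:v[...,2]<th for k,v in hsv.items()},s,.0155,-.0001,0)
fit("cup rim",{k:v[...,2]<45 for k,v in hsv.items()},[.56,-.0055,.122],.021,-.0001,0)
t=ims["top"];
A=cv2.resize(t[185:300,180:250],None,fx=5,fy=5,interpolation=2);B=cv2.resize(t[185:300,465:525],None,fx=5,fy=5,interpolation=2)
cv2.imwrite("pics/crop.png",np.hstack([A,B])[:600])
o=manip.get_obs();print(np.round(rot(o["orientation"]),3))
E
python3 m.py
python3 - <<'E'
from h import *
for t in("tube_red","tube_blue","tube_white","tube_yellow","pen","vial"): print(t,spots("scene",t),spots("top",t))
E
```

```text
redcap top scene [161.9 201.7] [156 196  13  13 137]
redcap top top [503.1 201.4] [495 194  17  16 206]
tube_red [] [(0.79, array([ 0.6124, -0.2783,  0.0026]))]
tube_blue [(0.92, array([ 0.5657, -0.2797,  0.0086])), (0.38, array([ 0.5141,  0.1273, -0.0013]))] [(0.64, array([ 0.5651, -0.2766,  0.0026]))]
tube_white [(0.77, array([ 0.4807, -0.2817,  0.0086]))] [(0.73, array([ 0.4798, -0.2765,  0.0032]))]
tube_yellow [(0.84, array([ 0.5214, -0.2788,  0.0058]))] [(0.89, array([ 0.5224, -0.2755,  0.0028]))]
pen [(0.81, array([ 0.5061, -0.1437,  0.0011]))] [(0.67, array([ 0.5014, -0.1404, -0.0012]))]
vial [(0.7, array([5.154e-01, 1.292e-01, 1.000e-04])), (0.38, array([0.533 , 0.2639, 0.0618]))] [(0.51, array([0.5123, 0.129 , 0.0015]))]Traceback (most recent call last):
  File "m.py", line 18, in <module>
    fit("redcap top",red,[.612,-.278,.097],.014,-.018,0)
    ~~~^^^^^^^^^^^^^^^^^^^^^^^^^^^^^^^^^^^^^^^^^^^^^^^^^
  File "m.py", line 14, in fit
    s=least_squares(lambda p:np.concatenate([hullc(k,p,r,h0,h1)-c[k] for k in c]),seed)
    return func(*args, **kwargs)
    result = trf(vector_
[... 541 characters left out ...]
atleast_1d(self.fun(x))
                         ~~~~~~~~^^^
    return self.f(x, *self.args, **self.kwargs)
           ~~~~~~^^^^^^^^^^^^^^^^^^^^^^^^^^^^^^
  File "m.py", line 14, in <lambda>
    s=least_squares(lambda p:np.concatenate([hullc(k,p,r,h0,h1)-c[k] for k in c]),seed)
                                             ~~~~~^^^^^^^^^^^^^
  File "m.py", line 6, in hullc
    P=[pix(cam,[p[0]+r*np.cos(t),p[1]+r*np.sin(t),p[2]+h]) for t in a for h in(h0,h1)]
       ~~~^^^^^^^^^^^^^^^^^^^^^^^^^^^^^^^^^^^^^^^^^^^^^^^^
  File "h.py", line 10, in pix
    c=manip.calibration(cam); q=rot(c["orientation"]).T@(np.array(P)-np.array(c["origin"]))
ValueError: time passes only in moves, steps and waits
```

```bash
cat > fix.py <<'E'
s=open('h.py').read()
s=s.replace('def rot(q)','import functools\n@functools.cache\ndef cal(n): return manip.calibration(n)\ndef rot(q)').replace('c=manip.calibration(cam)','c=cal(cam)')
open('h.py','w').write(s)
m=open('m.py').read().replace('for k in c]),seed)','for k in c]),seed,diff_step=1e-3,x_scale=.01)')
open('m.py','w').write(m)
E
python3 fix.py; python3 m.py
```

```text
redcap top scene [161.9 201.7] [156 196  13  13 137]
redcap top top [503.1 201.4] [495 194  17  16 206]
redcap top [ 0.6096 -0.2789  0.0992] res px [ 0.47  0.11  0.29 -0.3 ]
greencap top scene [416. 303.] [413 301   8   5  12]
greencap top top [201.2 262.2] [194 255  15  15 164]
greencap top [0.4861 0.2765 0.1041] res px [-0.7   0.07 -0.6   0.44]
well1 th85 scene [393.2 327.8] [385 322  17  13 178]
well1 th85 top [211.9 240.5] [204 233  17  16 218]
well1 th85 [0.5299 0.2659 0.0595] res px [-0.02  0.   -0.02  0.01]
well1 th100 scene [392.9 327.5] [384 321  19  15 217]
well1 th100 top [211.9 240.5] [204 232  17  18 236]
well1 th100 [0.53   0.2656 0.0601] res px [ 0.06 -0.    0.06 -0.04]
well2 th85 scene [373.2 339.8] [365 333  17  14 188]
well2 th85 top [218.1 218.5] [210 211  17  16 210]
well2 th85 [0.5727 0.2554 0.0598] res px [-0.03  0.   -0.03  0.02]
well2 th100 scene [373.1 339.8] [364 333  19  15 227]
well2 th100 top [218.  218.6] [210 210  17  18 232]
well2 th100 [0.5727 0.2553 0.0598] res px [ 0.09 -0.    0.08 -0.06]
cup rim scene [268.9 248.8] [251 232  37  32 863]
cup rim top [354.6 225.7] [ 335  207   40   39 1220]
cup rim [ 0.5597 -0.0057  0.0942] res px [ 0.53  0.04  0.38 -0.34]
[[-0.9    0.437  0.   ]
 [ 0.437  0.9    0.   ]
 [-0.     0.    -1.   ]]
```

View pics/crop.png

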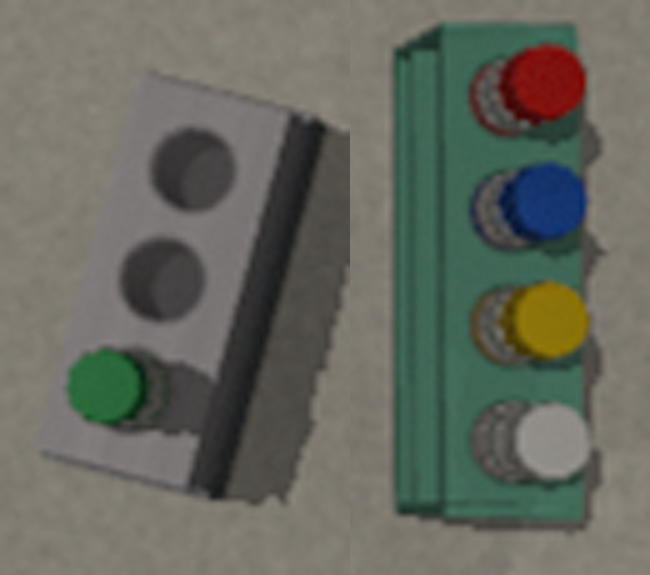

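The crop shows the red cap at the far +x end of the mint rack, crop (545,82). It also shows the grey block with two free wells, crop (193,170) and (162,280), and the green tube in the third. Now I move: up and turn first, then across.

Request:
play_rows:
  moves:
    - {"z": -0.02, "turn": -6}
    - {"z": -0.04, "turn": -12}
    - {"z": -0.055, "turn": -18}
    - {"z": -0.055, "turn": -24}
    - {"z": -0.055, "turn": -25.9}
  hand: 0.094

```text
$.moves[0]: bad value
```

Request:
play_rows:
  moves:
    - {"x": -0.01, "y": -0.02}
    - {"x": -0.025, "y": -0.055}
    - {"x": -0.041, "y": -0.09}
    - {"x": -0.057, "y": -0.125}
    - {"x": -0.073, "y": -0.16}

```text
$.moves[0]: bad value
```

Request:
play_rows:
  moves:
    - {"x": -0.016, "y": -0.035}
    - {"x": -0.032, "y": -0.07}
    - {"x": -0.048, "y": -0.105}
    - {"x": -0.064, "y": -0.14}
    - {"x": -0.08, "y": -0.175}

```text
$.moves[0]: bad value
```

```bash
cat > go.py <<'E'
from h import *
import sys
o=manip.get_obs();M=rot(o["orientation"]);p=o["position"]
print("t",round(o["time"],2),"p",np.round(p,4),"yhead",round(np.degrees(np.arctan2(M[1,1],M[0,1])),2),"tilt",np.round(M[:2,2],4),"F",np.round(o["wrist_force"],1),"gap",round(o["finger_gap"]*94,1),"gf",round(o["gripper_force"],1),"q6",round(o["joint_pos"][5],2))
if len(sys.argv)>3: print("tool shift",np.round(M.T@(np.array(list(map(float,sys.argv[1:4])))-p),4))
E
python3 go.py .6096 -.2789 .25
```

```text
t 1.5 p [0.2401 0.4948 0.2055] yhead 64.12 tilt [0. 0.] F [ 0.7 -0.5  0.1] gap 94.1 gf 0.0 q6 -0.1
tool shift [-0.6702 -0.5348 -0.0445]
```

Request:
play_rows:
  moves:
    - {"x": 0, "y": 0, "z": -0.02, "turn": -6}
    - {"x": 0, "y": 0, "z": -0.04, "turn": -12}
    - {"x": 0, "y": 0, "z": -0.055, "turn": -18}
    - {"x": 0, "y": 0, "z": -0.055, "turn": -24}
    - {"x": 0, "y": 0, "z": -0.055, "turn": -25.9}
  hand: 0.094

```text
time: 1.92
position: [0.2405, 0.4954, 0.2624]
orientation: [0.001, -0.002, 1.0, 0.001]
wrist_force: [-0.2, -0.4, -0.6]
finger_gap: 0.998
gripper_force: 0.0
```

Request:
play_rows:
  moves:
    - {"x": -0.01, "y": -0.02, "z": 0, "turn": 0}
    - {"x": -0.025, "y": -0.055, "z": 0, "turn": 0}
    - {"x": -0.041, "y": -0.09, "z": 0, "turn": 0}
    - {"x": -0.057, "y": -0.125, "z": 0, "turn": 0}
    - {"x": -0.073, "y": -0.16, "z": 0, "turn": 0}

```text
time: 2.33
position: [0.3134, 0.3334, 0.2605]
orientation: [0.0, -0.001, 1.0, 0.0]
wrist_force: [0.7, -0.7, 0.2]
finger_gap: 1.0
gripper_force: 0.0
```

Request:
play_rows:
  moves:
    - {"x": -0.016, "y": -0.035, "z": 0, "turn": 0}
    - {"x": -0.032, "y": -0.07, "z": 0, "turn": 0}
    - {"x": -0.048, "y": -0.105, "z": 0, "turn": 0}
    - {"x": -0.064, "y": -0.14, "z": 0, "turn": 0}
    - {"x": -0.08, "y": -0.175, "z": 0, "turn": 0}

```text
time: 2.75
position: [0.3935, 0.1581, 0.2608]
orientation: [0.001, -0.0, 1.0, 0.0]
wrist_force: [2.2, -0.5, -0.1]
finger_gap: 0.997
gripper_force: 0.0
```

Request:
play_rows:
  moves:
    - {"x": -0.016, "y": -0.035, "z": 0, "turn": 0}
    - {"x": -0.032, "y": -0.07, "z": 0, "turn": 0}
    - {"x": -0.048, "y": -0.105, "z": 0, "turn": 0}
    - {"x": -0.064, "y": -0.14, "z": 0, "turn": 0}
    - {"x": -0.08, "y": -0.175, "z": 0, "turn": 0}

```text
time: 3.17
position: [0.4737, -0.0171, 0.2608]
orientation: [0.0, 0.0, 1.0, 0.0]
wrist_force: [-1.1, 0.9, 0.5]
finger_gap: 1.0
gripper_force: 0.0
```

Request:
play_rows:
  moves:
    - {"x": -0.016, "y": -0.035, "z": 0, "turn": 0}
    - {"x": -0.032, "y": -0.07, "z": 0, "turn": 0}
    - {"x": -0.048, "y": -0.105, "z": 0, "turn": 0}
    - {"x": -0.064, "y": -0.14, "z": 0, "turn": 0}
    - {"x": -0.08, "y": -0.175, "z": 0, "turn": 0}

```text
time: 3.58
position: [0.5537, -0.192, 0.2605]
orientation: [0.0, 0.0, 1.0, 0.0]
wrist_force: [0.6, 0.7, 0.7]
finger_gap: 1.001
gripper_force: 0.0
```

```bash
python3 go.py .6096 -.2789 .13
```

```text
t 3.58 p [ 0.5537 -0.192   0.2605] yhead 89.99 tilt [0.0003 0.0002] F [0.6 0.7 0.7] gap 94.0 gf 0.0 q6 -2.0
tool shift [-0.0558 -0.0869  0.1305]
```

Request:
play_rows:
  moves:
    - {"x": -0.018, "y": -0.029, "z": 0, "turn": 0}
    - {"x": -0.036, "y": -0.058, "z": 0, "turn": 0}
    - {"x": -0.056, "y": -0.087, "z": 0.01, "turn": 0}
    - {"x": -0.056, "y": -0.087, "z": 0.045, "turn": 0}
    - {"x": -0.056, "y": -0.087, "z": 0.08, "turn": 0}

```text
time: 4.0
position: [0.6113, -0.28, 0.1802]
orientation: [0.002, 0.001, 1.0, -0.001]
wrist_force: [-0.9, 0.6, -0.5]
finger_gap: 0.998
gripper_force: 0.0
```

Request:
play_rows:
  moves:
    - {"x": 0, "y": 0, "z": 0.03, "turn": 0}
    - {"x": 0, "y": 0, "z": 0.05, "turn": 0}
    - {"x": 0, "y": 0, "z": 0.05, "turn": 0}

```text
time: 4.25
position: [0.6062, -0.2755, 0.123]
orientation: [-0.005, 0.0, 1.0, 0.003]
wrist_force: [-0.5, 0.8, -0.9]
finger_gap: 1.002
gripper_force: 0.0
```

```bash
python3 - <<'E'
from h import *
im=save("scene","g1.png"); cv2.imwrite("pics/g1c.png",cv2.resize(im[140:250,100:240,::-1],None,fx=5,fy=5,interpolation=2))
save("top","g1t.png")
E
python3 go.py .6096 -.2789 .064
```

```text
t 4.35 p [ 0.609  -0.2769  0.1299] yhead 90.01 tilt [-0.0015  0.001 ] F [ 0.5 -1.1  0.4] gap 93.9 gf 0.0 q6 -2.08
tool shift [-0.0007 -0.002   0.0659]
```

View pics/g1c.png

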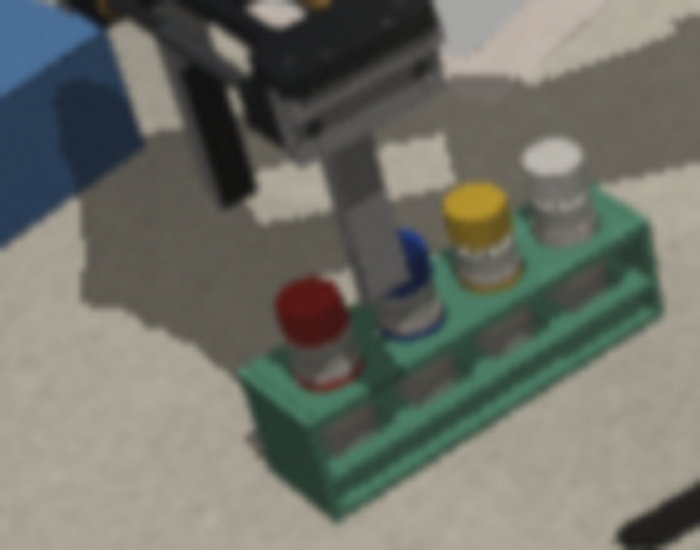

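The picture shows the fingers above and astride the red tube (crop 315,310). The near finger only covers the blue cap in projection, since it is 30 mm higher. Next I go down and close.

Request:
play_rows:
  moves:
    - {"x": -0.0005, "y": -0.002, "z": 0.013, "turn": 0}
    - {"x": -0.0005, "y": -0.002, "z": 0.026, "turn": 0}
    - {"x": -0.0005, "y": -0.002, "z": 0.039, "turn": 0}
    - {"x": -0.0005, "y": -0.002, "z": 0.052, "turn": 0}
    - {"x": -0.0005, "y": -0.002, "z": 0.06, "turn": 0}

```text
time: 4.77
position: [0.6089, -0.2785, 0.0678]
orientation: [-0.001, -0.0, 1.0, 0.001]
wrist_force: [-0.1, 0.8, -0.1]
finger_gap: 0.997
gripper_force: 0.0
```

Request:
play_rows:
  moves:
    - {"x": 0, "y": 0, "z": 0.004, "turn": 0}
    - {"x": 0, "y": 0, "z": 0.006, "turn": 0}
    - {"x": 0, "y": 0, "z": 0.006, "turn": 0}
    - {"x": 0, "y": 0, "z": 0.006, "turn": 0}
    - {"x": 0, "y": 0, "z": 0.006, "turn": 0}

```text
time: 5.18
position: [0.6104, -0.2793, 0.0654]
orientation: [0.001, -0.0, 1.0, -0.0]
wrist_force: [-0.2, -0.6, 0.7]
finger_gap: 1.003
gripper_force: 0.0
```

```bash
python3 go.py .6096 -.2789 .064
```

```text
t 5.18 p [ 0.6104 -0.2793  0.0654] yhead 90.02 tilt [ 0.0015 -0.0008] F [-0.2 -0.6  0.7] gap 94.3 gf 0.0 q6 -2.08
tool shift [0.0008 0.0004 0.0014]
```

Request:
play_rows:
  moves:
    - {"x": 0, "y": 0, "z": 0, "turn": 0}
    - {"x": 0, "y": 0, "z": 0, "turn": 0}
    - {"x": 0, "y": 0, "z": 0, "turn": 0}
    - {"x": 0, "y": 0, "z": 0, "turn": 0}
    - {"x": 0, "y": 0, "z": 0, "turn": 0}
  hand: 0.015

```text
time: 5.6
position: [0.6099, -0.2791, 0.0646]
orientation: [0.0, -0.0, 1.0, -0.0]
wrist_force: [-0.3, 0.2, 0.4]
finger_gap: 0.681
gripper_force: 0.0
```

Request:
play_rows:
  moves:
    - {"x": 0, "y": 0, "z": 0, "turn": 0}
    - {"x": 0, "y": 0, "z": 0, "turn": 0}
    - {"x": 0, "y": 0, "z": 0, "turn": 0}
    - {"x": 0, "y": 0, "z": 0, "turn": 0}
    - {"x": 0, "y": 0, "z": 0, "turn": 0}

```text
time: 6.02
position: [0.6098, -0.279, 0.0644]
orientation: [-0.0, -0.0, 1.0, 0.0]
wrist_force: [-0.2, 0.2, -0.2]
finger_gap: 0.327
gripper_force: 0.0
```

```bash
python3 go.py .6096 -.2789 .195
```

```text
t 6.02 p [ 0.6098 -0.279   0.0644] yhead 90.01 tilt [-0.      0.0001] F [-0.2  0.2 -0.2] gap 30.7 gf 0.0 q6 -2.08
tool shift [ 0.0002  0.0002 -0.1306]
```

Request:
play_rows:
  moves:
    - {"x": 0, "y": 0, "z": 0, "turn": 0}
    - {"x": 0, "y": 0, "z": 0, "turn": 0}
    - {"x": 0, "y": 0, "z": 0, "turn": 0}
    - {"x": 0, "y": 0, "z": 0, "turn": 0}

```text
time: 6.35
position: [0.6098, -0.279, 0.0644]
orientation: [-0.0, -0.0, 1.0, 0.0]
wrist_force: [-0.9, -0.1, 0.5]
finger_gap: 0.292
gripper_force: 30.0
```

Request:
play_rows:
  moves:
    - {"x": 0, "y": 0, "z": -0.01, "turn": 0}
    - {"x": 0, "y": 0, "z": -0.025, "turn": 0}
    - {"x": 0, "y": 0, "z": -0.042, "turn": 0}
    - {"x": 0, "y": 0, "z": -0.06, "turn": 0}
    - {"x": 0, "y": 0, "z": -0.08, "turn": 0}

```text
time: 6.77
position: [0.6095, -0.2789, 0.1453]
orientation: [-0.0, -0.0, 1.0, 0.0]
wrist_force: [-0.3, 0.6, 0.0]
finger_gap: 0.294
gripper_force: 30.0
```

Request:
play_rows:
  moves:
    - {"x": 0, "y": 0, "z": -0.02, "turn": 0}
    - {"x": 0, "y": 0, "z": -0.04, "turn": 0}
    - {"x": 0, "y": 0, "z": -0.055, "turn": 0}
    - {"x": 0, "y": 0, "z": -0.06, "turn": 0}
    - {"x": 0, "y": 0, "z": -0.06, "turn": 0}

```text
time: 7.18
position: [0.6106, -0.2795, 0.2073]
orientation: [0.002, -0.0, 1.0, -0.001]
wrist_force: [0.0, -0.2, -1.0]
finger_gap: 0.292
gripper_force: 30.0
```

```bash
python3 go.py .5600 -.0057 .205; python3 - <<'E'
from h import *
a=save("scene","l1.png"); b=save("top","l1t.png")
p=manip.get_obs()["position"]
A=cv2.resize(a[110:230,110:230,::-1],None,fx=4,fy=4,interpolation=2);u,v=map(int,pix("top",p));print(u,v)
B=cv2.resize(b[v-60:v+60,min(u,560)-60:min(u,560)+20,::-1],None,fx=4,fy=4,interpolation=2)
cv2.imwrite("pics/l1c.png",np.hstack([A,B]))
E
```

```text
t 7.18 p [ 0.6106 -0.2795  0.2073] yhead 90.02 tilt [ 0.004  -0.0022] F [ 0.  -0.2 -1. ] gap 27.5 gf 30.0 q6 -2.08
tool shift [0.0505 0.2738 0.0015]
531 189
```

View pics/l1c.png

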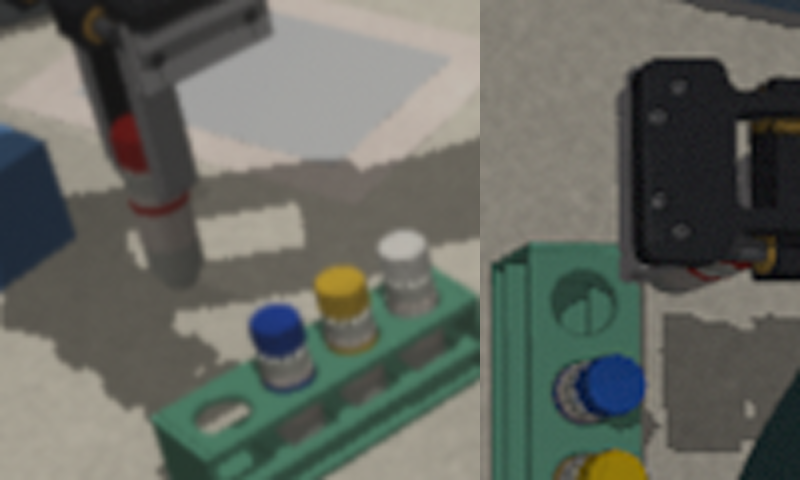

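The red tube hangs upright between the pads (crop 165,240), its rack hole is empty, and the neighbours are undisturbed. Next I go over the mixer.

Request:
play_rows:
  moves:
    - {"x": 0.002, "y": 0.012, "z": 0, "turn": 0}
    - {"x": 0.008, "y": 0.042, "z": 0, "turn": 0}
    - {"x": 0.014, "y": 0.075, "z": 0, "turn": 0}
    - {"x": 0.02, "y": 0.108, "z": 0, "turn": 0}
    - {"x": 0.026, "y": 0.14, "z": 0, "turn": 0}

```text
time: 7.7
position: [0.5823, -0.1366, 0.2025]
orientation: [-0.002, -0.0, 1.0, 0.001]
wrist_force: [0.1, 0.1, 0.5]
finger_gap: 0.294
gripper_force: 30.0
```

Request:
play_rows:
  moves:
    - {"x": 0.006, "y": 0.033, "z": 0, "turn": 0}
    - {"x": 0.012, "y": 0.066, "z": 0, "turn": 0}
    - {"x": 0.018, "y": 0.095, "z": 0, "turn": 0}
    - {"x": 0.022, "y": 0.118, "z": 0, "turn": 0}
    - {"x": 0.0245, "y": 0.1335, "z": 0, "turn": 0}

```text
time: 8.12
position: [0.5573, -0.0022, 0.203]
orientation: [-0.001, -0.001, 1.0, 0.001]
wrist_force: [0.4, -0.2, -0.6]
finger_gap: 0.295
gripper_force: 30.0
```

Request:
play_rows:
  moves:
    - {"x": 0, "y": 0, "z": 0.005, "turn": 0}
    - {"x": 0, "y": 0, "z": 0.01, "turn": 0}
    - {"x": 0, "y": 0, "z": 0.012, "turn": 0}
    - {"x": 0, "y": 0, "z": 0.012, "turn": 0}

```text
time: 8.45
position: [0.5585, -0.0064, 0.1905]
orientation: [-0.002, 0.0, 1.0, 0.0]
wrist_force: [0.5, 0.6, -1.2]
finger_gap: 0.29
gripper_force: 30.0
```

```bash
python3 go.py .5600 -.0057 .169; python3 - <<'E'
from h import *
a=save("scene","m1.png")
p=manip.get_obs()["position"].copy(); f=p-[0,0,.0594]
im=a[:,:,::-1].copy()
big=cv2.resize(im[160:300,200:340],None,fx=4,fy=4,interpolation=2)
def dr(c,r,col,ax=None):
    pts=np.array([pix("scene",[c[0]+r*np.cos(t),c[1]+r*np.sin(t),c[2]]) for t in np.linspace(0,6.28,50)])
    cv2.polylines(big,[np.int32(((pts-[200,160])+.5)*4)],True,col,1)
dr(f,.008,(0,255,255));dr(f+[0,0,.012],.014,(0,255,0));dr(f+[0,0,.055],.014,(0,255,0))
dr([.56,-.0057,.122],.017,(255,0,255));dr([.56,-.0057,.122],.021,(255,255,0))
cv2.imwrite("pics/m1c.png",big)
E
```

```text
t 8.45 p [ 0.5585 -0.0064  0.1905] yhead 89.94 tilt [-0.0033  0.0001] F [ 0.5  0.6 -1.2] gap 27.3 gf 30.0 q6 -1.68
tool shift [-0.0016  0.0007  0.0215]
```

View pics/m1c.png

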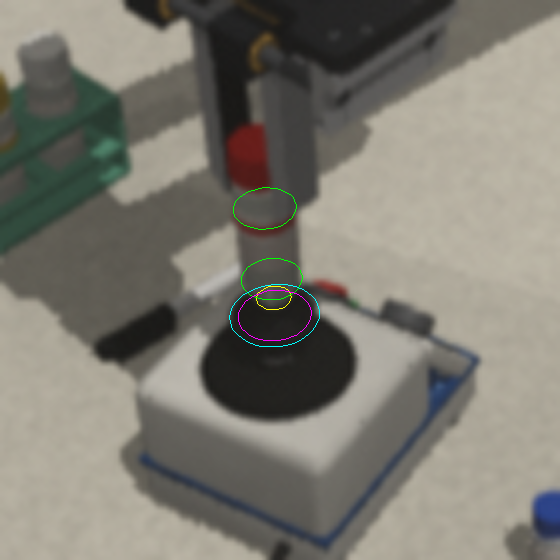

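The tube (crop 268,250) lines up with the projected model to about 1 mm and hangs over the cup at crop (274,315). Next I lower it onto the cup floor.

Request:
play_rows:
  moves:
    - {"x": -0.001, "y": 0.0005, "z": 0.006, "turn": 0}
    - {"x": -0.001, "y": 0.0005, "z": 0.012, "turn": 0}
    - {"x": -0.001, "y": 0.0005, "z": 0.018, "turn": 0}
    - {"x": -0.001, "y": 0.0005, "z": 0.022, "turn": 0}
    - {"x": -0.001, "y": 0.0005, "z": 0.022, "turn": 0}

```text
time: 8.92
position: [0.5596, -0.0053, 0.1689]
orientation: [-0.001, 0.0, 1.0, 0.0]
wrist_force: [-0.0, -0.5, -0.9]
finger_gap: 0.294
gripper_force: 30.0
```

```bash
python3 go.py .5600 -.0057 .1625
```

```text
t 8.92 p [ 0.5596 -0.0053  0.1689] yhead 89.99 tilt [-0.0024  0.0003] F [-0.  -0.5 -0.9] gap 27.6 gf 30.0 q6 -1.68
tool shift [-0.0004 -0.0005  0.0064]
```

Request:
play_rows:
  moves:
    - {"x": 0, "y": 0, "z": 0.001, "turn": 0}
    - {"x": 0, "y": 0, "z": 0.002, "turn": 0}
    - {"x": 0, "y": 0, "z": 0.003, "turn": 0}
    - {"x": 0, "y": 0, "z": 0.004, "turn": 0}
    - {"x": 0, "y": 0, "z": 0.005, "turn": 0}

```text
time: 9.33
position: [0.5605, -0.0051, 0.1665]
orientation: [0.001, -0.0, 1.0, -0.0]
wrist_force: [-1.0, 0.1, 3.8]
finger_gap: 0.292
gripper_force: 30.0
```

Request:
play_rows:
  moves:
    - {"x": 0, "y": 0, "z": 0.001, "turn": 0}
    - {"x": 0, "y": 0, "z": 0.001, "turn": 0}
    - {"x": 0, "y": 0, "z": 0.001, "turn": 0}

```text
time: 9.58
position: [0.5606, -0.0051, 0.1653]
orientation: [0.001, -0.0, 1.0, -0.0]
wrist_force: [-1.7, 0.2, 5.5]
finger_gap: 0.295
gripper_force: 30.0
```

```bash
python3 go.py .5600 -.0057 .1625
```

```text
t 9.58 p [ 0.5606 -0.0051  0.1653] yhead 90.02 tilt [ 0.0014 -0.    ] F [-1.7  0.2  5.5] gap 27.7 gf 30.0 q6 -1.68
tool shift [ 0.0006 -0.0006  0.0027]
```

Request:
play_rows:
  moves:
    - {"x": 0, "y": 0, "z": 0.001, "turn": 0}
    - {"x": 0, "y": 0, "z": 0.002, "turn": 0}
    - {"x": 0, "y": 0, "z": 0.003, "turn": 0}
    - {"x": 0, "y": 0, "z": 0.004, "turn": 0}
    - {"x": 0, "y": 0, "z": 0.004, "turn": 0}

```text
time: 10.0
position: [0.5607, -0.0051, 0.1623]
orientation: [0.001, -0.0, 1.0, -0.0]
wrist_force: [-1.8, -0.4, 8.5]
finger_gap: 0.295
gripper_force: 30.0
```

```bash
python3 go.py .5600 -.0057 .1625
```

```text
t 10.0 p [ 0.5607 -0.0051  0.1623] yhead 90.02 tilt [ 0.0022 -0.0001] F [-1.8 -0.4  8.5] gap 27.7 gf 30.0 q6 -1.68
tool shift [ 0.0007 -0.0006 -0.0002]
```

Request:
play_rows:
  moves:
    - {"x": 0, "y": 0, "z": 0.001, "turn": 0}
    - {"x": 0, "y": 0, "z": 0.002, "turn": 0}
    - {"x": 0, "y": 0, "z": 0.002, "turn": 0}
    - {"x": 0, "y": 0, "z": 0.002, "turn": 0}
    - {"x": 0, "y": 0, "z": 0.002, "turn": 0}

```text
time: 10.42
position: [0.561, -0.0052, 0.1622]
orientation: [0.002, -0.0, 1.0, -0.0]
wrist_force: [-3.8, 0.1, 13.4]
finger_gap: 0.296
gripper_force: 30.0
```

```bash
python3 go.py .5600 -.0057 .1625
```

```text
t 10.42 p [ 0.561  -0.0052  0.1622] yhead 90.01 tilt [ 0.0042 -0.0006] F [-3.8  0.1 13.4] gap 27.8 gf 30.0 q6 -1.68
tool shift [ 0.001  -0.0005 -0.0003]
```

The tube is on the stop: 13 N with no further travel. Now I hold for about 3.3 s.

Request:
play_rows:
  moves:
    - {"x": 0, "y": 0, "z": 0, "turn": 0}
    - {"x": 0, "y": 0, "z": 0, "turn": 0}
    - {"x": 0, "y": 0, "z": 0, "turn": 0}
    - {"x": 0, "y": 0, "z": 0, "turn": 0}
    - {"x": 0, "y": 0, "z": 0, "turn": 0}

```text
time: 10.83
position: [0.561, -0.0052, 0.1622]
orientation: [0.002, -0.0, 1.0, -0.0]
wrist_force: [-3.5, 0.3, 13.4]
finger_gap: 0.294
gripper_force: 30.0
```

Request:
play_rows:
  moves:
    - {"x": 0, "y": 0, "z": 0, "turn": 0}
    - {"x": 0, "y": 0, "z": 0, "turn": 0}
    - {"x": 0, "y": 0, "z": 0, "turn": 0}
    - {"x": 0, "y": 0, "z": 0, "turn": 0}
    - {"x": 0, "y": 0, "z": 0, "turn": 0}

```text
time: 11.25
position: [0.561, -0.0052, 0.1621]
orientation: [0.002, -0.0, 1.0, -0.0]
wrist_force: [-4.1, 0.1, 15.0]
finger_gap: 0.292
gripper_force: 30.0
```

Request:
play_rows:
  moves:
    - {"x": 0, "y": 0, "z": 0, "turn": 0}
    - {"x": 0, "y": 0, "z": 0, "turn": 0}
    - {"x": 0, "y": 0, "z": 0, "turn": 0}
    - {"x": 0, "y": 0, "z": 0, "turn": 0}
    - {"x": 0, "y": 0, "z": 0, "turn": 0}

```text
time: 11.67
position: [0.561, -0.0052, 0.1621]
orientation: [0.002, -0.0, 1.0, -0.0]
wrist_force: [-3.9, 0.2, 13.9]
finger_gap: 0.291
gripper_force: 30.0
```

Request:
play_rows:
  moves:
    - {"x": 0, "y": 0, "z": 0, "turn": 0}
    - {"x": 0, "y": 0, "z": 0, "turn": 0}
    - {"x": 0, "y": 0, "z": 0, "turn": 0}
    - {"x": 0, "y": 0, "z": 0, "turn": 0}
    - {"x": 0, "y": 0, "z": 0, "turn": 0}

```text
time: 12.08
position: [0.5609, -0.0052, 0.1621]
orientation: [0.002, -0.0, 1.0, -0.0]
wrist_force: [-2.9, 0.7, 14.8]
finger_gap: 0.295
gripper_force: 30.0
```

Request:
play_rows:
  moves:
    - {"x": 0, "y": 0, "z": 0, "turn": 0}
    - {"x": 0, "y": 0, "z": 0, "turn": 0}
    - {"x": 0, "y": 0, "z": 0, "turn": 0}
    - {"x": 0, "y": 0, "z": 0, "turn": 0}
    - {"x": 0, "y": 0, "z": 0, "turn": 0}

```text
time: 12.5
position: [0.561, -0.0052, 0.1622]
orientation: [0.002, -0.0, 1.0, -0.0]
wrist_force: [-4.5, -0.5, 14.4]
finger_gap: 0.29
gripper_force: 30.0
```

Request:
play_rows:
  moves:
    - {"x": 0, "y": 0, "z": 0, "turn": 0}
    - {"x": 0, "y": 0, "z": 0, "turn": 0}
    - {"x": 0, "y": 0, "z": 0, "turn": 0}
    - {"x": 0, "y": 0, "z": 0, "turn": 0}
    - {"x": 0, "y": 0, "z": 0, "turn": 0}

```text
time: 12.92
position: [0.561, -0.0052, 0.1621]
orientation: [0.002, -0.0, 1.0, -0.0]
wrist_force: [-3.5, 0.0, 14.9]
finger_gap: 0.291
gripper_force: 30.0
```

Request:
play_rows:
  moves:
    - {"x": 0, "y": 0, "z": 0, "turn": 0}
    - {"x": 0, "y": 0, "z": 0, "turn": 0}
    - {"x": 0, "y": 0, "z": 0, "turn": 0}
    - {"x": 0, "y": 0, "z": 0, "turn": 0}
    - {"x": 0, "y": 0, "z": 0, "turn": 0}

```text
time: 13.33
position: [0.561, -0.0052, 0.1621]
orientation: [0.002, -0.0, 1.0, -0.0]
wrist_force: [-4.5, 0.3, 15.0]
finger_gap: 0.289
gripper_force: 30.0
```

Request:
play_rows:
  moves:
    - {"x": 0, "y": 0, "z": 0, "turn": 0}
    - {"x": 0, "y": 0, "z": 0, "turn": 0}
    - {"x": 0, "y": 0, "z": 0, "turn": 0}
    - {"x": 0, "y": 0, "z": 0, "turn": 0}
    - {"x": 0, "y": 0, "z": 0, "turn": 0}

```text
time: 13.75
position: [0.5609, -0.0052, 0.1621]
orientation: [0.002, -0.0, 1.0, -0.0]
wrist_force: [-3.7, -0.3, 14.6]
finger_gap: 0.292
gripper_force: 30.0
```

```bash
python3 go.py .5600 -.0057 .205; python3 - <<'E'
from h import *
a=save("scene","p1.png")
p=manip.get_obs()["position"].copy(); f=p-[0,0,.0594]
big=cv2.resize(a[160:300,200:340,::-1],None,fx=4,fy=4,interpolation=2)
for h in(.022,.04):
    pts=np.array([pix("scene",[f[0]+.014*np.cos(t),f[1]+.014*np.sin(t),f[2]+h]) for t in np.linspace(0,6.28,50)])
    cv2.polylines(big,[np.int32(((pts-[200,160])+.5)*4)],True,(0,255,0),1)
cv2.imwrite("pics/p1c.png",big)
E
```

```text
t 13.75 p [ 0.5609 -0.0052  0.1621] yhead 90.01 tilt [ 0.004  -0.0006] F [-3.7 -0.3 14.6] gap 27.4 gf 30.0 q6 -1.68
tool shift [ 0.0008 -0.0005 -0.0429]
```

View pics/p1c.png

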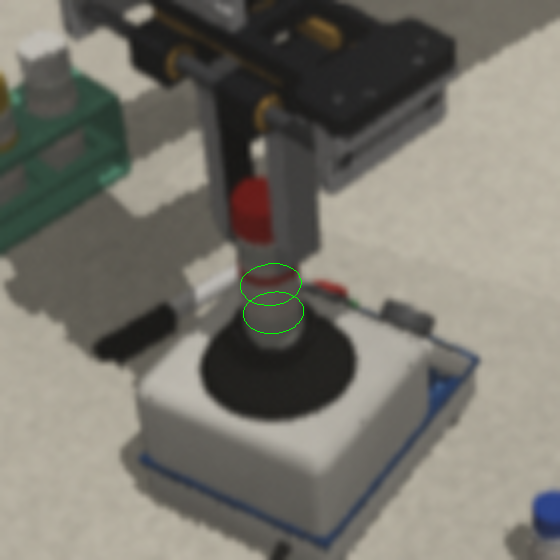

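The tube is seated in the cup (crop 272,330), upright, with no slip along the pads. Next I lift it out and go to the outer well of the grey block.

Request:
play_rows:
  moves:
    - {"x": 0, "y": 0, "z": -0.006, "turn": 0}
    - {"x": 0, "y": 0, "z": -0.012, "turn": 0}
    - {"x": 0, "y": 0, "z": -0.022, "turn": 0}
    - {"x": 0, "y": 0, "z": -0.036, "turn": 0}
    - {"x": 0, "y": 0, "z": -0.05, "turn": 0}

```text
time: 14.22
position: [0.5597, -0.005, 0.2075]
orientation: [-0.002, -0.0, 1.0, 0.0]
wrist_force: [0.2, 0.7, -0.1]
finger_gap: 0.29
gripper_force: 30.0
```

Request:
play_rows:
  moves:
    - {"x": 0, "y": 0.01, "z": 0, "turn": 4}
    - {"x": -0.001, "y": 0.032, "z": 0, "turn": 8}
    - {"x": -0.003, "y": 0.06, "z": 0, "turn": 12}
    - {"x": -0.005, "y": 0.09, "z": 0, "turn": 13.8}
    - {"x": -0.007, "y": 0.12, "z": 0, "turn": 13.8}

```text
time: 14.63
position: [0.567, 0.1158, 0.2076]
orientation: [-0.001, 0.121, 0.993, -0.0]
wrist_force: [0.9, -0.3, -0.8]
finger_gap: 0.296
gripper_force: 30.0
```

```bash
python3 go.py .5727 .2554 .19
```

```text
t 14.63 p [0.567  0.1158 0.2076] yhead 76.09 tilt [-0.0015  0.    ] F [ 0.9 -0.3 -0.8] gap 27.8 gf 30.0 q6 -1.22
tool shift [0.028  0.1368 0.0176]
```

Request:
play_rows:
  moves:
    - {"x": 0.006, "y": 0.03, "z": 0, "turn": 0}
    - {"x": 0.013, "y": 0.062, "z": 0, "turn": 0}
    - {"x": 0.019, "y": 0.094, "z": 0, "turn": 0}
    - {"x": 0.025, "y": 0.122, "z": 0, "turn": 0}
    - {"x": 0.028, "y": 0.137, "z": 0, "turn": 0}

```text
time: 15.05
position: [0.5719, 0.2578, 0.2071]
orientation: [-0.001, 0.119, 0.993, 0.0]
wrist_force: [0.1, 0.5, -0.5]
finger_gap: 0.292
gripper_force: 30.0
```

Request:
play_rows:
  moves:
    - {"x": 0, "y": 0, "z": 0.015, "turn": 0}
    - {"x": 0, "y": 0, "z": 0.035, "turn": 0}
    - {"x": 0, "y": 0, "z": 0.055, "turn": 0}
    - {"x": 0, "y": 0, "z": 0.065, "turn": 0}
    - {"x": 0, "y": 0, "z": 0.068, "turn": 0}

```text
time: 15.47
position: [0.5712, 0.2536, 0.137]
orientation: [-0.003, 0.12, 0.993, -0.001]
wrist_force: [0.1, -1.0, -0.0]
finger_gap: 0.295
gripper_force: 30.0
```

Request:
play_rows:
  moves:
    - {"x": 0, "y": 0, "z": 0, "turn": 0}
    - {"x": 0, "y": 0, "z": 0, "turn": 0}
    - {"x": 0, "y": 0, "z": 0, "turn": 0}

```text
time: 15.72
position: [0.5736, 0.2547, 0.1423]
orientation: [0.001, 0.12, 0.993, 0.001]
wrist_force: [-0.3, 0.7, -0.9]
finger_gap: 0.292
gripper_force: 30.0
```

```bash
python3 go.py .5727 .2554 .069; python3 - <<'E'
from h import *
a=save("scene","b1.png")
p=manip.get_obs()["position"].copy(); f=p-[0,0,.0594]
big=cv2.resize(a[240:390,310:450,::-1],None,fx=4,fy=4,interpolation=2)
def dr(c,r,col):
    pts=np.array([pix("scene",[c[0]+r*np.cos(t),c[1]+r*np.sin(t),c[2]]) for t in np.linspace(0,6.28,50)])
    cv2.polylines(big,[np.int32(((pts-[310,240])+.5)*4)],True,col,1)
dr(f,.008,(0,255,255));dr(f+[0,0,.012],.014,(0,255,0));dr(f+[0,0,.045],.014,(0,255,0))
dr([.5727,.2554,.06],.0155,(255,0,255));dr([.53,.2658,.06],.0155,(255,0,255))
cv2.imwrite("pics/b1c.png",big)
E
```

```text
t 15.72 p [0.5736 0.2547 0.1423] yhead 76.19 tilt [0.0028 0.001 ] F [-0.3  0.7 -0.9] gap 27.5 gf 30.0 q6 -1.0
tool shift [0.0013 0.0004 0.0733]
```

View pics/b1c.png

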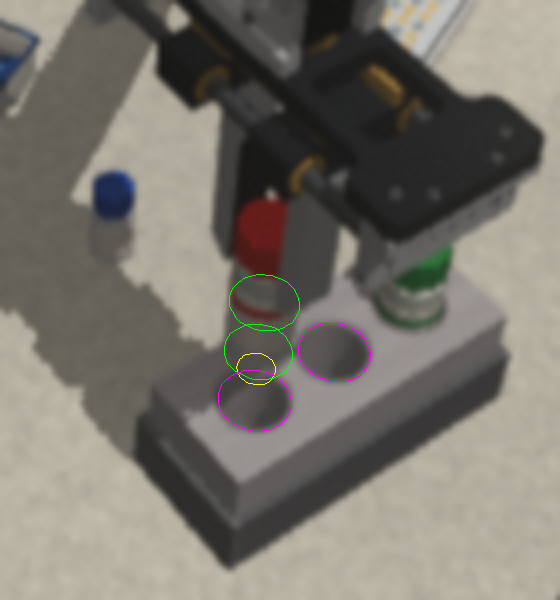

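The tube (crop 262,310) matches the model outline, and it stands over the outer well (crop 255,402). The wells fit their rings. The green tube (crop 412,285) is well clear. Next I lower.

Request:
play_rows:
  moves:
    - {"x": 0, "y": 0, "z": 0.006, "turn": 0}
    - {"x": 0, "y": 0, "z": 0.011, "turn": 0}
    - {"x": 0, "y": 0, "z": 0.015, "turn": 0}
    - {"x": 0, "y": 0, "z": 0.018, "turn": 0}
    - {"x": 0, "y": 0, "z": 0.018, "turn": 0}

```text
time: 16.18
position: [0.572, 0.2544, 0.121]
orientation: [-0.001, 0.12, 0.993, -0.0]
wrist_force: [-0.4, -0.5, -1.3]
finger_gap: 0.293
gripper_force: 30.0
```

Request:
play_rows:
  moves:
    - {"x": 0, "y": 0, "z": 0, "turn": 0}
    - {"x": 0, "y": 0, "z": 0, "turn": 0}
    - {"x": 0, "y": 0, "z": 0, "turn": 0}
    - {"x": 0, "y": 0, "z": 0, "turn": 0}

```text
time: 16.52
position: [0.5729, 0.2547, 0.1228]
orientation: [0.0, 0.12, 0.993, 0.0]
wrist_force: [-0.2, -0.1, -0.8]
finger_gap: 0.29
gripper_force: 30.0
```

```bash
python3 go.py .5727 .2554 .069
```

```text
t 16.52 p [0.5729 0.2547 0.1228] yhead 76.21 tilt [0.0006 0.0003] F [-0.2 -0.1 -0.8] gap 27.3 gf 30.0 q6 -1.0
tool shift [0.0003 0.0006 0.0538]
```

Foot at about 63 mm. Going in, 3 mm per row.

Request:
play_rows:
  moves:
    - {"x": 0.0003, "y": 0.0006, "z": 0.003, "turn": 0}
    - {"x": 0.0003, "y": 0.0006, "z": 0.006, "turn": 0}
    - {"x": 0.0003, "y": 0.0006, "z": 0.009, "turn": 0}
    - {"x": 0.0003, "y": 0.0006, "z": 0.012, "turn": 0}
    - {"x": 0.0003, "y": 0.0006, "z": 0.015, "turn": 0}

```text
time: 16.93
position: [0.5724, 0.2552, 0.1069]
orientation: [-0.0, 0.12, 0.993, -0.0]
wrist_force: [-0.2, -0.3, -0.7]
finger_gap: 0.29
gripper_force: 30.0
```

Request:
play_rows:
  moves:
    - {"x": 0, "y": 0, "z": 0.002, "turn": 0}
    - {"x": 0, "y": 0, "z": 0.004, "turn": 0}
    - {"x": 0, "y": 0, "z": 0.005, "turn": 0}
    - {"x": 0, "y": 0, "z": 0.006, "turn": 0}

```text
time: 17.27
position: [0.5725, 0.2553, 0.1014]
orientation: [-0.0, 0.12, 0.993, 0.0]
wrist_force: [-0.5, -0.5, -0.2]
finger_gap: 0.295
gripper_force: 30.0
```

```bash
python3 go.py .5727 .2554 .069
```

```text
t 17.27 p [0.5725 0.2553 0.1014] yhead 76.21 tilt [-0.      0.0001] F [-0.5 -0.5 -0.2] gap 27.7 gf 30.0 q6 -1.0
tool shift [-0.0001  0.0001  0.0324]
```

Request:
play_rows:
  moves:
    - {"x": 0, "y": 0, "z": 0.003, "turn": 0}
    - {"x": 0, "y": 0, "z": 0.006, "turn": 0}
    - {"x": 0, "y": 0, "z": 0.009, "turn": 0}
    - {"x": 0, "y": 0, "z": 0.012, "turn": 0}
    - {"x": 0, "y": 0, "z": 0.015, "turn": 0}

```text
time: 17.68
position: [0.5725, 0.2553, 0.0861]
orientation: [-0.0, 0.12, 0.993, -0.0]
wrist_force: [-0.0, -0.7, -0.2]
finger_gap: 0.293
gripper_force: 30.0
```

Request:
play_rows:
  moves:
    - {"x": 0, "y": 0, "z": 0.003, "turn": 0}
    - {"x": 0, "y": 0, "z": 0.006, "turn": 0}
    - {"x": 0, "y": 0, "z": 0.009, "turn": 0}
    - {"x": 0, "y": 0, "z": 0.012, "turn": 0}
    - {"x": 0, "y": 0, "z": 0.014, "turn": 0}

```text
time: 18.1
position: [0.5724, 0.2553, 0.072]
orientation: [-0.0, 0.12, 0.993, -0.0]
wrist_force: [-0.6, 0.1, -0.2]
finger_gap: 0.29
gripper_force: 30.0
```

Request:
play_rows:
  moves:
    - {"x": 0, "y": 0, "z": 0.001, "turn": 0}
    - {"x": 0, "y": 0, "z": 0.002, "turn": 0}
    - {"x": 0, "y": 0, "z": 0.003, "turn": 0}
    - {"x": 0, "y": 0, "z": 0.003, "turn": 0}

```text
time: 18.43
position: [0.5726, 0.2553, 0.0694]
orientation: [0.0, 0.12, 0.993, 0.0]
wrist_force: [-0.3, 0.7, 0.1]
finger_gap: 0.291
gripper_force: 30.0
```

```bash
python3 go.py .5727 .2554 .069
```

```text
t 18.43 p [0.5726 0.2553 0.0694] yhead 76.21 tilt [0.0001 0.0001] F [-0.3  0.7  0.1] gap 27.4 gf 30.0 q6 -1.0
tool shift [-0.0001  0.0001  0.0004]
```

The tube is at floor height with no side force. I press 1 mm more to confirm the bottom, then release.

Request:
play_rows:
  moves:
    - {"x": 0, "y": 0, "z": 0.0005, "turn": 0}
    - {"x": 0, "y": 0, "z": 0.001, "turn": 0}
    - {"x": 0, "y": 0, "z": 0.001, "turn": 0}

```text
time: 18.68
position: [0.5727, 0.2553, 0.0693]
orientation: [0.0, 0.12, 0.993, 0.0]
wrist_force: [-0.9, -0.2, 2.1]
finger_gap: 0.289
gripper_force: 30.0
```

Request:
play_rows:
  moves:
    - {"x": 0, "y": 0, "z": 0, "turn": 0}
    - {"x": 0, "y": 0, "z": 0, "turn": 0}
    - {"x": 0, "y": 0, "z": 0, "turn": 0}
    - {"x": 0, "y": 0, "z": 0, "turn": 0}
    - {"x": 0, "y": 0, "z": 0, "turn": 0}
  hand: 0.07

```text
time: 19.1
position: [0.5725, 0.2553, 0.0683]
orientation: [-0.0, 0.12, 0.993, -0.0]
wrist_force: [0.6, 0.2, -0.3]
finger_gap: 0.612
gripper_force: 0.0
```

Request:
play_rows:
  moves:
    - {"x": 0, "y": 0, "z": 0, "turn": 0}
    - {"x": 0, "y": 0, "z": 0, "turn": 0}
    - {"x": 0, "y": 0, "z": 0, "turn": 0}

```text
time: 19.35
position: [0.5725, 0.2553, 0.0685]
orientation: [0.0, 0.12, 0.993, 0.0]
wrist_force: [-0.1, -0.0, 0.1]
finger_gap: 0.741
gripper_force: 0.0
```

Request:
play_rows:
  moves:
    - {"x": 0, "y": 0, "z": -0.01, "turn": 0}
    - {"x": 0, "y": 0, "z": -0.03, "turn": 0}
    - {"x": 0, "y": 0, "z": -0.055, "turn": 0}
    - {"x": 0, "y": 0, "z": -0.085, "turn": 0}
    - {"x": 0, "y": 0, "z": -0.115, "turn": 0}

```text
time: 19.77
position: [0.5722, 0.2552, 0.185]
orientation: [-0.0, 0.12, 0.993, -0.0]
wrist_force: [0.9, 0.4, -0.6]
finger_gap: 0.742
gripper_force: 0.0
```

Request:
play_rows:
  moves:
    - {"x": 0.02, "y": 0, "z": -0.02, "turn": 0}
    - {"x": 0.05, "y": 0, "z": -0.03, "turn": 0}
    - {"x": 0.085, "y": 0, "z": -0.03, "turn": 0}
    - {"x": 0.12, "y": 0, "z": -0.03, "turn": 0}
    - {"x": 0.15, "y": 0, "z": -0.03, "turn": 0}

```text
time: 20.18
position: [0.4252, 0.2914, 0.215]
orientation: [0.001, 0.12, 0.993, 0.001]
wrist_force: [-0.0, 0.8, 0.2]
finger_gap: 0.741
gripper_force: 0.0
```

```bash
python3 go.py; python3 - <<'E'
from h import *
a=save("scene","e1.png"); b=save("top","e1t.png")
A=cv2.resize(a[220:390,220:450,::-1],None,fx=2,fy=2,interpolation=2);B=cv2.resize(b[185:355,180:280,::-1],None,fx=2,fy=2,interpolation=2)
cv2.imwrite("pics/e1c.png",np.hstack([A,B]))
print(spots("scene","tube_red"),spots("top","tube_red"),spots("scene","mixer_seat"),spots("top","mixer_seat"))
E
```

```text
t 20.18 p [0.4252 0.2914 0.215 ] yhead 76.21 tilt [0.0016 0.0014] F [-0.   0.8  0.2] gap 69.7 gf 0.0 q6 -0.84
[(0.85, array([0.573 , 0.2532, 0.0078]))] [(0.59, array([0.5758, 0.2551, 0.011 ]))] [(0.89, array([ 0.5597, -0.0047,  0.1104]))] [(0.77, array([ 0.5617, -0.0063,  0.1094]))]
```

View pics/e1c.png

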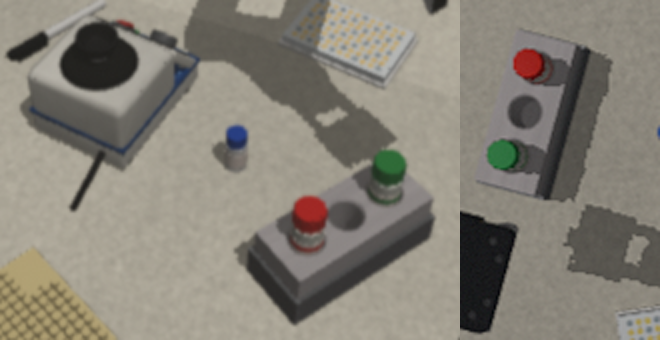

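The red tube stands upright in the outer well (crop 310,222), at the same height as the green one (388,175). The cup is up, the vial and pen are in place, and the arm is clear. I am handing in.

```bash
python3 -c "
from workcell import manip
print(manip.sign_off())"
```

```text
the job is handed in; nothing more can be done
None
```

The job is handed in: the red-capped tube was held on the mixer's stop for about 3.3 s, then released upright on the bottom of the cooling block's outer free well, with the cup back up and nothing else visibly moved; no verdict came back from the sign-off.

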